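# Fetch a vial from the right lidded compartment

### The job

The white organiser on the desk has four closed compartments in a row; slide back the lid with the round knob, and leave the three lids with bar grips shut. Take the capped vial out of the opened compartment and set it down, without dropping it, so that it stands upright in the rectangular steel tray.

Things in the scene. Friction and masses are not known exactly. Their poses are not given: they have to be found in the camera images.
- grip_k (a point): Centre of the ROUND KNOB (black, upright cylinder, 22 mm diameter, 30 high) amid one grey sliding lid, in any of the row's four places; the lid's top is 15 below this point. +x: the way it slides open, roughly away from the robot, 110 from shut (as at the start) to fully open; z up. 1.5 N of friction, lightly damped; it stays where left. Lid 112 (x) by 61 (y) by 5.
- cell_k: (mm) Fixed white compartment under that lid, 230 (x) by 73 (y) by 66 high, origin at the centre of its underside (6 above the desk), x as the knob's. Its well, centred at x -56.5, is 105 long by 63 wide, floor 6 up; side walls 5 thick; behind the well the body is solid, and the opened lid lies over it. Three equal ones with bar-grip lids (grips as high as the knob) stand 74 apart in the same row.
- vial_mid (a point): Centre (half-way up) of the loose amber vial with a white cap standing in the well under the round-knob lid, within 15 of the well's middle, hidden until the lid is open. Upright cylinder, 26 mm diameter, 48 high, 25 to 50 g, z up through the cap; its top is 3 below the shut lid. (An equal vial standing in the open on the desk is a bystander.)
- tray: Shallow rectangular open steel tray, fixed to the desk, 110 mm along its x by 140 along its y, rim 18 high, walls and floor 3 thick. Origin at the centre of its underside. A round steel bowl near by is a bystander.
- lid_a (a joint): Joint of a sliding compartment lid that has a BAR grip (black flat upright bar 50 mm long, 12 wide, 30 high). 0 = shut, grows in metres as the lid slides back, away from the robot, to 0.110 at most. Must stay shut.
- lid_b (a joint): Joint of a sliding compartment lid that has a BAR grip (black flat upright bar 50 mm long, 12 wide, 30 high). 0 = shut, grows in metres as the lid slides back, away from the robot, to 0.110 at most. Must stay shut.
- lid_c (a joint): Joint of a sliding compartment lid that has a BAR grip (black flat upright bar 50 mm long, 12 wide, 30 high). 0 = shut, grows in metres as the lid slides back, away from the robot, to 0.110 at most. Must stay shut.

How it is judged (in metres and radians):
On the way, in this order (a step that is already met when the one before it is completed fails the run):
1. the lid with the round knob has been slid back by at least 60 mm (distance of grip_k from where it was at the start of the episode above 0.06 m), for 0.2 s.
2. the vial has been lifted out of its compartment, its centre above 95 mm over the desk (height (world z) of vial_mid above 0.095 m).
3. the vial is lowered into the tray while still held: its bottom within 20 mm of the tray's floor (x of vial_mid in the frame of tray between -0.048 and 0.048 m and y of vial_mid in the frame of tray between -0.062 and 0.062 m and z of vial_mid in the frame of tray below 0.047 m and contact force between the fingers and vial above 0.2 N).
At the end, for the whole second after the job is handed in: The vial is at rest, standing upright (within 10 degrees) on the floor of the tray, inside its rim, and the three lids with bar grips are shut (within 20 mm) (x of vial_mid in the frame of tray between -0.048 and 0.048 m and y of vial_mid in the frame of tray between -0.062 and 0.062 m and z of vial_mid in the frame of tray below 0.035 m and angle between vial_mid's own z axis and vertical below 0.17 rad and linear speed of vial below 0.02 m/s and value of joint each of lid_a, lid_b, lid_c below 0.02 m); the robot touches nothing.
It fails at once if a lid with a bar grip is opened by more than 20 mm (value of joint any of lid_a, lid_b, lid_c above 0.02 m).
It also fails if it takes over 54 s, if anything falls off the work surface, if the arm or the gripper's body presses on something with over 40 N, if the wrist force passes 120 N, or if a joint passes its speed limit or range.

### The arm

A 6-joint arm with a two-finger parallel gripper is mounted at the origin on the work surface. World frame = base frame: x ahead of the robot, y to its left, z up, the work surface at z = 0. Lengths are in mm, angles in rad, forces in N, time in s.
With the tool pointing down it reaches from about 350 to 975 mm from the base axis. Payload 7.1 kg.
Tool frame: the origin (TCP) lies at the very end of the fingers, on their centre line; the grasp point (between the pads) lies 19 mm behind it; z points along the fingers, y is the direction in which the jaws open and shut (so a half turn about z gives the same grasp; the last joint's range is limited). The gripper opens to 88 mm and grips with 3 to 60 N. Pads are 20 mm wide; open, the fingers measure 115 mm over their backs; the gripper's body (75 mm by 178 mm) begins 61 mm behind the grasp point.
Start: joints at [1.228, 0.423, 1.63, -0, 1.089, -0.019], TCP at [198.825, 592.514, 202.375] pointing down, gripper open.
Joint ranges: [-3, 3], [-0.9, 2.11], [0.09, 2.58], [-1.31, 4.45], [0.11, 2.69], [-2.54, 2.54]. Speed limits (rad/s): [2.39, 2.39, 3.01, 3.14, 3.14, 3.14].

### API

Orientations are given as a rotation vector (axis times angle).
In Python, from workcell import * gives the robot as it stands.
- The arm moves only by the tool play_rows, never from a script. Its argument "plan" is text: rows parted by semicolons, each of 7 numbers parted by spaces: the finger opening in cm, from 0 to 8.78, then the shift along the tool's x, y, z in cm, then the turn, a rotation vector about the tool's x, y, z in degrees. A call has 1 to 20 rows; each row shifts and turns the commanded pose from where the row before left it, along the tool's axes as they then stand; what a row does not reach is not made up. A row lasts 1/8 s, in which the tool goes at most 62.5 mm and 10.7 degrees, less where a joint would pass 70% of its speed; a pose out of reach is approached as far as the arm can. A call is refused whole if a number of a shift passes 6.25 or a number of a turn 10.7, either way. A call with a gripper value outside its range is refused whole. The fingers move at their own pace and stop on an object; the grip force is fixed at half the most. Time passes only in rows, so rows that do not move let the fingers close. It gives the time, the measured TCP pose, the force and the opening at its end, in the units of the state.
- get_obs(): the state, without advancing time (a new reading comes with each control period).
- get_image(name): name is "scene" or "top"; returns a dict with "pixels" (480x640x3 uint8, red, green, blue), "range_z" (480x640 float32, mm along the optical axis (not along the pixel's ray), 0 where there is no reading), "fx", "fy", "cx", "cy" (pixels), "distortion" ([k1, k2, p1, p2, k3] as OpenCV has them; the pictures are not rectified), "eye" and "attitude" of the camera in the world. Camera axes: x right, y down, z forward; pixel columns grow to the right and rows downward; lengths in mm; the calibration is good to about 2 mm. A picture is of the moment at which its call begins.
- close_job(): hands the job in, once; it reports no verdict.
The state is a dict: "t": time; "qpos": joint angles; "qvel": joint speeds; "joint_torque": joint torques, N m; "ee_pos": TCP position; "orientation": TCP orientation; "ft_force": force on the tool from outside, world axes, zero at the start; "moment": the same for the moment, N m; "width": finger opening in mm.
Only numpy, scipy, OpenCV 4.12 (cv2) and the standard library are available. Lean on these libraries where they do the work, as an engineer would, in place of code of your own. Each camera call takes 0.05 s, during which the arm holds its last target. There are 200 camera calls.

## Working session

There is one attempt and no reset: what is moved stays moved. The work goes in short steps, Python scripts to look and compute and a tool call to move; the robot and the scene stay as the last step left them, time stands still between calls to the robot, and variables do not carry over. Pictures are saved under pics/ and viewed, about 8 in all and at most 12, crops included, and the job is handed in when it is done.

Besides the shell and the picture viewer there is one more tool, called after ">>>" by a JSON object that holds its "method" and its "body", one argument or row to a line. play_rows: Moves the arm, as the interface text tells. Its arguments: {"type":"object","properties":{"plan":{"type":"string"}},"required":["plan"]}

```bash
mkdir -p pics; cat > h.py <<'E'
from workcell import *
import numpy as np, cv2
from scipy.spatial.transform import Rotation as R
def cam(name):
    im=get_image(name); return im
def Rm(im):
    a=np.array(im["attitude"],float)
    return a if a.shape==(3,3) else R.from_rotvec(a).as_matrix() if a.size==3 else R.from_quat(a).as_matrix()
def cloud(im):
    h,w=im["range_z"].shape
    K=np.array([[im["fx"],0,im["cx"]],[0,im["fy"],im["cy"]],[0,0,1]])
    u,v=np.meshgrid(np.arange(w),np.arange(h))
    p=cv2.undistortPoints(np.stack([u,v],-1).reshape(-1,1,2).astype(float),K,np.array(im["distortion"],float)).reshape(h,w,2)
    d=np.concatenate([p,np.ones((h,w,1))],-1)
    return (d*im["range_z"][...,None])@Rm(im).T+np.array(im["eye"]), d@Rm(im).T
def save(im,f): cv2.imwrite("pics/"+f,im["pixels"][...,::-1])
E
python3 - <<'E'
from h import *
for n in("top","scene"):
    im=cam(n); save(im,n+"0.png"); print(n,im["eye"],im["attitude"],im["fx"],im["distortion"])
    np.savez(n+"0.npz",**im)
print(get_obs())
E
```

```text
top [456.0240469  -26.52608091 950.31643847] [-2.14701689  2.19023623 -0.11689935] 493.2420058149088 [-0.01276046  0.          0.          0.          0.        ]
scene [1147.41664134 -108.24485212  711.56651447] [-1.82713743 -1.67580873  0.6717411 ] 509.7849648600558 [-0.04917356  0.          0.          0.          0.        ]
{'t': 0.1, 'qpos': array([ 1.22799498e+00,  4.23748926e-01,  1.63055402e+00,  2.75674605e-05,
        1.08855975e+00, -1.90054191e-02]), 'qvel': array([ 0.00061756, -0.0013375 , -0.0010583 ,  0.00112156,  0.00027608,
       -0.00048108]), 'joint_torque': array([ 6.08295122e-04, -5.45615458e+01, -2.74326789e+01,  6.45776954e-02,
        1.88810856e-02, -3.13334579e-05]), 'ee_pos': array([198.66371612, 592.07684886, 201.71250499]), 'orientation': array([-5.06377513e-01, -3.10025738e+00,  1.95535794e-03]), 'ft_force': array([ 0.50498181, -0.08685423,  0.13021844]), 'moment': array([-0.03006922,  0.05309123, -0.01370372]), 'width': 87.97416449797726}
```

View pics/top0.png

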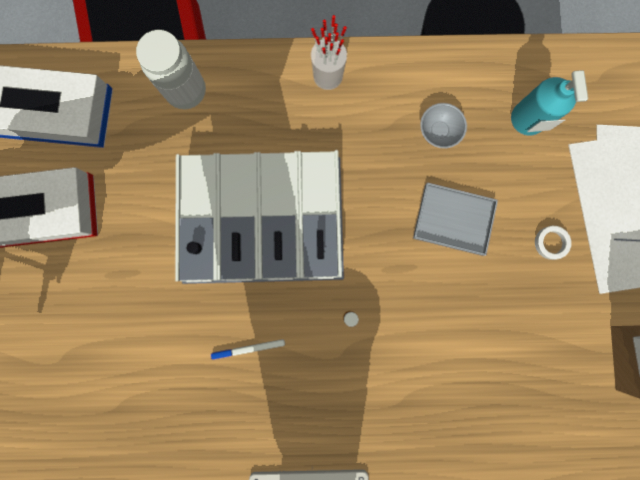

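View pics/scene0.png

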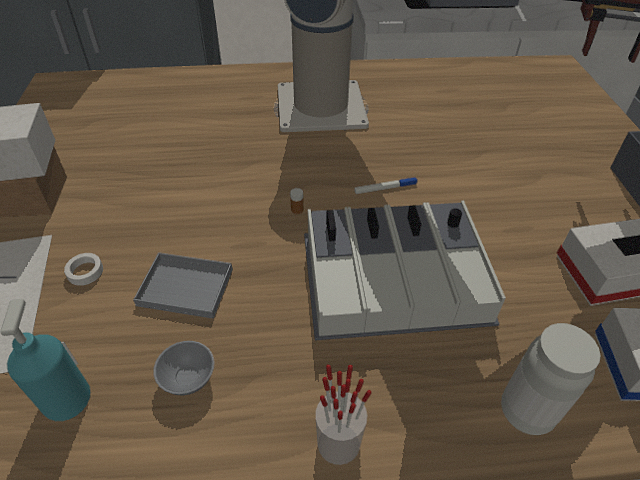

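The top view shows the round knob at (194,247), the bar grips at (236,247), (278,246) and (320,245), and the tray at (455,218). The bowl is at (444,125) and the bystander vial at (351,319). The scene view agrees, with the knob at (454,218) and the tray at (183,287).

```bash
cat > m.py <<'E'
from h import *
t=np.load("top0.npz"); P,D=cloud(t); px=t["pixels"].astype(int); eye=t["eye"]
def ray(u,v,z):
    d=D[int(round(v)),int(round(u))]; return eye+d*(z-eye[2])/d[2]
dark=(px.max(2)<45)
def win(P,m,u0,u1,v0,v1):
    w=np.zeros(m.shape,bool); w[v0:v1,u0:u1]=1; return P[w&m]
for u in(194,236,278,320):
    q=win(P,dark&(P[...,2]>90),u-15,u+15,225,268); print("grip top",len(q),q.mean(0).round(1),np.ptp(q,axis=0).round(1))
# organiser: rim points z 66..80
m=(P[...,2]>50)&(P[...,2]<80)
q=win(P,m,165,355,140,295); r=cv2.minAreaRect(q[:,:2].astype(np.float32)); print("org",r,np.median(q[:,2]),np.percentile(q[:,2],98), cv2.boxPoints(r).round(1).tolist())
# tray
m=(P[...,2]>9)&(P[...,2]<40)
q=win(P,m,400,510,170,265); r=cv2.minAreaRect(q[:,:2].astype(np.float32)); print("tray top",r,np.percentile(q[:,2],[50,95]),cv2.boxPoints(r).round(1).tolist())
print("desk z",np.median(P[300:340,420:520,2]))
s=np.load("scene0.npz"); S,_=cloud(s); sp=s["pixels"].astype(int)
q=win(S,(sp.max(2)<45)&(S[...,2]>75),440,468,200,235); print("knob scene",len(q),q.mean(0).round(1),q.min(0).round(1),q.max(0).round(1))
q=win(S,(S[...,2]>9)&(S[...,2]<40),125,240,245,330); r=cv2.minAreaRect(q[:,:2].astype(np.float32)); print("tray scene",r,np.percentile(q[:,2],[50,95]))
E
python3 m.py
```

```text
grip top 112 [518.7 191.   97.4] [17.7 20.3 10.1]
grip top 212 [518.2 116.9 101.1] [ 85.9 150.5 860.1]
grip top 192 [518.8  43.3 101.8] [ 87.7  75.7 860. ]
grip top 141 [520.2 -29.   97.8] [46.8  8.9 10.3]
org ((576.7322998046875, 82.06478881835938), (230.80007934570312, 296.0018005371094), 0.34442731738090515) 66.08282979298929 73.03583800999323 [[460.3999938964844, 229.39999389648438], [462.20001220703125, -66.5999984741211], [693.0, -65.19999694824219], [691.2000122070312, 230.8000030517578]]
tray top ((569.636962890625, -289.47821044921875), (141.8708038330078, 109.36690521240234), 74.49526977539062) [16.08953962 19.38248031] [[498.0, -343.20001220703125], [603.4000244140625, -372.3999938964844], [641.2999877929688, -235.6999969482422], [535.9000244140625, -206.5]]
desk z -0.47346823033404917
knob scene 188 [531.4 186.6  98. ] [ 510.8 -108.2   75.3] [1147.4  201.7  711.6]
tray scene ((570.3756713867188, -291.02740478515625), (141.59230041503906, 113.492431640625), 74.6389389038086) [16.06529322 20.26273343]
```

>>> {"method": "play_rows", "body": {
  "plan": "5 0 0 0 0 0 10.16;5 0 0 0 0 0 10.16;5 0 0 0 0 0 10.16;5 0 0 0 0 0 10.16;5 0 0 0 0 0 10.16;5 0 0 0 0 0 10.16;5 0 0 0 0 0 10.14;5 -3 2 0 0 0 0;5 -4.2 3.4 0 0 0 0;5 -4.2 3.4 0 0 0 0;5 -4.2 3.4 0 0 0 0;5 -4.2 3.4 0 0 0 0;5 -4.2 3.4 0 0 0 0;5 -4.2 3.4 0 0 0 0;5 -4.2 3.4 0 0 0 0;5 -4.2 3.4 0 0 0 0;5 -3 2.8 0 0 0 0;5 -0.4 0.1 0 0 0 0;5 0 0 0 0 0 0;5 0 0 0 0 0 0"
}}

```text
t: 2.6
ee_pos: [521.3, 195.4, 202.2]
orientation: [-2.213, -2.229, 0.001]
ft_force: [-0.6, 0.5, -0.2]
width: 50.1
```

```bash
python3 - <<'E'
from h import *
o=get_obs(); print(o['t'],o['ee_pos'],o['width']); print(R.from_rotvec(o['orientation']).as_matrix().round(3))
E
```

```text
2.6 [521.31092434 195.36293905 202.23237369] 50.07700205115008
[[-0.007  1.    -0.001]
 [ 1.     0.007  0.   ]
 [ 0.    -0.001 -1.   ]]
```

>>> {"method": "play_rows", "body": {
  "plan": "5 -0.36 -0.13 3 0 0 0;5 0 0 4 0 0 0;5 0 0 3 0 0 0;5 0 0 1.7 0 0 0;5 0 0 1 0 0 0;5 0 0 0 0 0 0;2 0 0 0 0 0 0;2 0 0 0 0 0 0;2 0 0 0 0 0 0;2 0 0 0 0 0 0;2 0 0 0 0 0 0"
}}

```text
t: 3.98
ee_pos: [521.1, 190.9, 75.8]
orientation: [2.215, 2.228, 0.0]
ft_force: [-0.7, -0.0, 5.5]
width: 20.6
```

>>> {"method": "play_rows", "body": {
  "plan": "0 0 0 0 0 0 0;0 0 0 0 0 0 0;0 0 0 0 0 0 0"
}}

```text
t: 4.35
ee_pos: [521.2, 190.9, 75.8]
orientation: [2.214, 2.228, 0.001]
ft_force: [-1.2, -0.2, 5.7]
width: 20.2
```

```bash
python3 - <<'E'
from h import *
im=cam("scene"); c=im["pixels"][140:320,290:530]; cv2.imwrite("pics/a.png",cv2.resize(c,None,fx=3,fy=3)[...,::-1])
E
```

```text
(no output)
```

View pics/a.png

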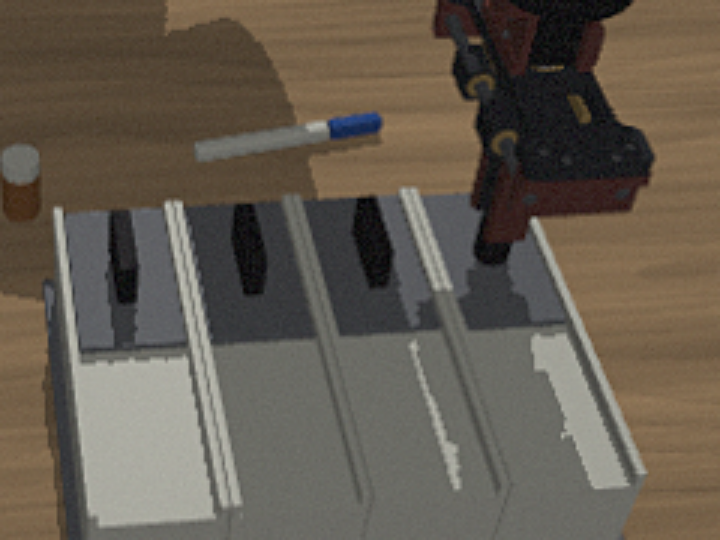

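The crop shows the jaws on the round knob at crop (490,245), and the bar lids still shut. I'll slide the lid back.

>>> {"method": "play_rows", "body": {
  "plan": "0 0 0.6 0 0 0 0;0 0 1.2 0 0 0 0;0 0 1.2 0 0 0 0;0 0 1.2 0 0 0 0;0 0 1.2 0 0 0 0;0 0 1.2 0 0 0 0;0 0 1.2 0 0 0 0;0 0 1.2 0 0 0 0;0 0 1.0 0 0 0 0;0 0 0.6 0 0 0 0;0 0 0.2 0 0 0 0;0 0 0 0 0 0 0;0 0 0 0 0 0 0;0 0 0 0 0 0 0"
}}

```text
t: 6.15
ee_pos: [629.1, 191.5, 75.8]
orientation: [2.214, 2.228, 0.0]
ft_force: [-2.4, -0.9, 6.3]
width: 19.8
```

>>> {"method": "play_rows", "body": {
  "plan": "5 0 0 0 0 0 0;5 0 0 0 0 0 0;5 0 0 0 0 0 0;5 0 0 -2 0 0 0;5 0 0 -4 0 0 0;5 0 0 -5 0 0 0;5 -3 -1 -1.5 0 0 0;5 -5 -1 0 0 0 0;5 -5 -1 0 0 0 0;5 -5 -1 0 0 0 0;5 -5 -1 0 0 0 0;5 -3 0 0 0 0 0;5 0 0 0 0 0 0;5 0 0 0 0 0 0"
}}

```text
t: 7.9
ee_pos: [580.8, -68.3, 201.2]
orientation: [2.214, 2.228, 0.001]
ft_force: [1.0, 0.3, 0.3]
width: 50.0
```

```bash
python3 - <<'E'
from h import *
o=get_obs(); print(o['t'],o['ee_pos'],o['width'])
t=cam("top"); s=cam("scene"); np.savez("top1.npz",**t); np.savez("scene1.npz",**s)
a=t["pixels"][140:290,160:360]; b=s["pixels"][170:345,290:523]
cv2.imwrite("pics/b.png",np.hstack([cv2.resize(a,(400,300)),cv2.resize(b,(400,300))])[...,::-1])
P,_=cloud(t); S,_=cloud(s)
for n,C,im,w in(("top",P,t,(170,225,145,285)),("scene",S,s,(425,500,195,330))):
    x=C[w[2]:w[3],w[0]:w[1]].reshape(-1,3); p=im["pixels"][w[2]:w[3],w[0]:w[1]].reshape(-1,3).astype(int)
    m=(x[:,0]>470)&(x[:,0]<570)&(abs(x[:,1]-192)<29)&(x[:,2]>53)&(x[:,2]<67)
    q=x[m]; print(n,len(q),q.mean(0).round(1),q.min(0).round(1),q.max(0).round(1)); 
    if len(q)>3: print(cv2.minEnclosingCircle(q[:,:2].astype(np.float32)))
E
```

```text
7.9 [580.80863453 -68.2959685  201.17243685] 49.97234233000229
top 166 [526.2 195.1  59. ] [514.1 182.3  53.3] [538.2 209.   62.7]
((526.2035522460938, 195.8177947998047), 13.566410064697266)
scene 155 [524.8 194.   58.9] [470.1 172.   53.1] [540.1 219.5  64.9]
((501.4670715332031, 196.06979370117188), 39.061946868896484)
```

View pics/b.png

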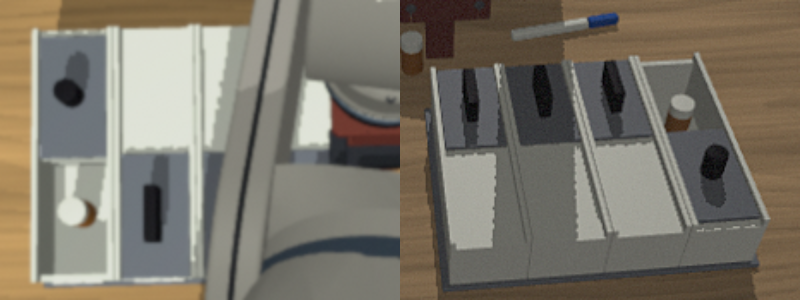

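The top inset shows the cap at (73,212), and the scene inset shows the vial standing with the knob lid fully open and the bar lids shut. The vial is at about (526,195), top at z≈60. Next I move over it.

>>> {"method": "play_rows", "body": {
  "plan": "4.6 2.4 -0.3 0 0 0 0;4.6 4 -0.9 0 0 0 0;4.6 4 -0.9 0 0 0 0;4.6 4 -0.9 0 0 0 0;4.6 4 -0.9 0 0 0 0;4.6 4 -0.9 0 0 0 0;4.6 3 -0.5 0 0 0 0;4.6 1 0 0 0 0 0;4.6 0 0 3 0 0 0;4.6 0 0 3 0 0 0;4.6 0 0 3 0 0 0;4.6 0 0 0 0 0 0;4.6 0 0 0 0 0 0;4.6 0 0 0 0 0 0"
}}

```text
t: 9.75
ee_pos: [527.0, 195.1, 111.8]
orientation: [2.214, 2.227, 0.003]
ft_force: [0.7, -0.0, -0.9]
width: 45.9
```

Down to TCP z≈29, then grip.

>>> {"method": "play_rows", "body": {
  "plan": "4.6 0 -0.08 2 0 0 0;4.6 0 0 2 0 0 0;4.6 0 0 2 0 0 0;4.6 0 0 1.3 0 0 0;4.6 0 0 1 0 0 0;4.6 0 0 0 0 0 0;4.6 0 0 0 0 0 0;2.4 0 0 0 0 0 0;2 0 0 0 0 0 0;2 0 0 0 0 0 0;2 0 0 0 0 0 0;2 0 0 0 0 0 0"
}}

```text
t: 11.25
ee_pos: [525.4, 195.0, 27.6]
orientation: [2.215, 2.228, 0.001]
ft_force: [0.0, 0.5, 4.2]
width: 25.2
```

>>> {"method": "play_rows", "body": {
  "plan": "2 0 0 -0.5 0 0 0;2 0 0 -1 0 0 0;2 0 0 -2 0 0 0;2 0 0 -3 0 0 0;2 0 0 -3 0 0 0;2 0 0 -3 0 0 0;2 0 0 -2 0 0 0;2 0 0 -0.5 0 0 0;2 0 0 0 0 0 0"
}}

```text
t: 12.38
ee_pos: [525.0, 194.8, 177.4]
orientation: [2.215, 2.228, 0.0]
ft_force: [0.0, -0.0, -1.6]
width: 25.0
```

```bash
python3 - <<'E'
from h import *
o=get_obs(); print(o['t'],o['ee_pos'],o['width'],o['ft_force'])
s=cam("scene"); cv2.imwrite("pics/c.png",cv2.resize(s["pixels"][90:330,290:530],(600,600))[...,::-1])
E
```

```text
12.375 [524.97091993 194.81454873 177.39900724] 25.035077855246925 [ 0.04723898 -0.01665725 -1.5692952 ]
```

View pics/c.png

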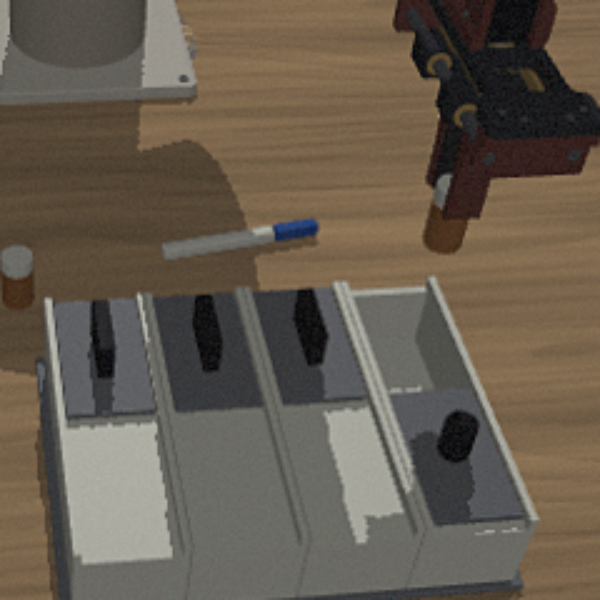

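The crop shows the vial upright between the pads at (445,220), with the bar lids shut. Next I carry it over the tray.

>>> {"method": "play_rows", "body": {
  "plan": "2 -1.5 0.1 0 0 0 0;2 -3 0.3 0 0 0 0;2 -4.5 0.4 0 0 0 0;2 -5 0.4 0 0 0 0;2 -5 0.4 0 0 0 0;2 -5 0.4 0 0 0 0;2 -5 0.4 0 0 0 0;2 -5 0.4 0 0 0 0;2 -5 0.4 0 0 0 0;2 -4.5 0.4 0 0 0 0;2 -3 0.3 0 0 0 0;2 -1.5 0.2 0 0 0 0;2 -0.5 0.06 0 0 0 0;2 0 0 0 0 0 0;2 0 0 0 0 0 0;2 0 0 3 0 0 0;2 0 0 3 0 0 0;2 0 0 3 0 0 0;2 0 0 1 0 0 0;2 0 0 0 0 0 0"
}}

```text
t: 14.92
ee_pos: [569.7, -289.3, 77.3]
orientation: [-2.213, -2.228, 0.0]
ft_force: [-0.2, -0.0, -0.4]
width: 25.2
```

```bash
python3 - <<'E'
from h import *
o=get_obs(); print(o['t'],o['ee_pos'],o['width'],o['ft_force'])
s=cam("scene"); cv2.imwrite("pics/d.png",cv2.resize(s["pixels"][150:350,80:330],(750,600))[...,::-1])
E
```

```text
14.925 [ 569.66206582 -289.31395582   77.25502836] 25.221137716837312 [-0.19571412 -0.03651939 -0.44630194]
```

View pics/d.png

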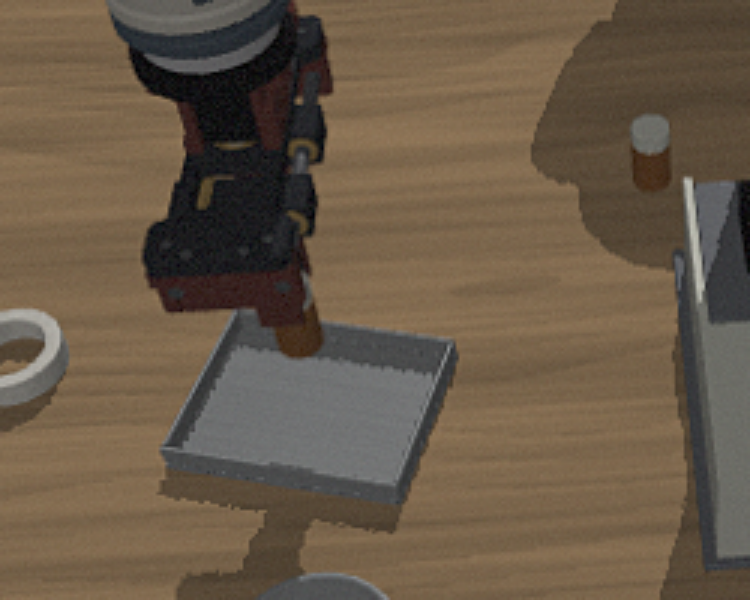

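The view shows the vial upright above the tray at (300,330). It looks shifted only because it is still about 60 mm up. I'll lower it.

>>> {"method": "play_rows", "body": {
  "plan": "2 0 0 1 0 0 0;2 0 0 1.8 0 0 0;2 0 0 1.5 0 0 0;2 0 0 0.8 0 0 0;2 0 0 0.3 0 0 0;2 0 0 0.15 0 0 0;2 0 0 0.1 0 0 0;2 0 0 0 0 0 0;2 0 0 0 0 0 0;2 0 0 0 0 0 0;2 0 0 0 0 0 0"
}}

```text
t: 16.35
ee_pos: [569.7, -289.9, 21.0]
orientation: [2.215, 2.228, 0.0]
ft_force: [-0.1, 0.3, -0.4]
width: 25.4
```

>>> {"method": "play_rows", "body": {
  "plan": "2 0 0 0.1 0 0 0;2 0 0 0.1 0 0 0;2 0 0 0 0 0 0;2 0 0 0 0 0 0"
}}

```text
t: 16.85
ee_pos: [569.7, -289.9, 18.9]
orientation: [2.215, 2.228, -0.0]
ft_force: [0.1, 0.0, -0.7]
width: 24.7
```

>>> {"method": "play_rows", "body": {
  "plan": "2 0 0 0.05 0 0 0;2 0 0 0.05 0 0 0;2 0 0 0 0 0 0;2 0 0 0 0 0 0"
}}

```text
t: 17.35
ee_pos: [569.9, -290.0, 18.7]
orientation: [2.214, 2.228, 0.0]
ft_force: [-1.2, 1.7, 6.6]
width: 25.1
```

Contact with the tray floor (6.6 N up), at the expected height. I'll release gently and rise.

>>> {"method": "play_rows", "body": {
  "plan": "2.6 0 0 0 0 0 0;2.8 0 0 0 0 0 0;3.2 0 0 0 0 0 0;4 0 0 0 0 0 0;4.6 0 0 0 0 0 0;4.6 0 0 0 0 0 0;4.6 0 0 0 0 0 0;4.6 0 0 -1 0 0 0;4.6 0 0 -2 0 0 0;4.6 0 0 -3 0 0 0;4.6 0 0 -4 0 0 0;4.6 0 0 -4 0 0 0;4.6 3 -3 -2 0 0 0;4.6 4 -4 0 0 0 0;4.6 4 -4 0 0 0 0;4.6 4 -4 0 0 0 0;4.6 2 -2 0 0 0 0;4.6 0 0 0 0 0 0;4.6 0 0 0 0 0 0"
}}

```text
t: 19.73
ee_pos: [400.2, -121.6, 179.1]
orientation: [2.212, 2.226, 0.002]
ft_force: [0.3, -0.6, -1.2]
width: 46.1
```

```bash
python3 - <<'E'
from h import *
o=get_obs(); print(o['t'],o['ee_pos'],o['width'],o['ft_force'])
s=cam("scene"); t=cam("top"); cv2.imwrite("pics/e.png",cv2.resize(s["pixels"][150:350,80:530],(800,356))[...,::-1])
c,th=np.array([570,-290.]),np.deg2rad(-15.5); M=np.array([[np.cos(th),np.sin(th)],[-np.sin(th),np.cos(th)]])
for n,im in(("scene",s),("top",t)):
    C,_=cloud(im); m=(np.hypot(C[...,0]-570,C[...,1]+290)<60)&(C[...,2]>44)&(C[...,2]<60); q=C[m]
    if len(q): print(n,len(q),q.mean(0).round(1),q.max(0).round(1),"tray xy",(M@(q.mean(0)[:2]-c)).round(1))
E
```

```text
19.725 [ 400.2150863  -121.5864671   179.05975986] 46.10540964599395 [ 0.25141497 -0.57782237 -1.20550846]
scene 176 [ 572.5 -288.3   51.2] [ 584.1 -276.4   54.6] tray xy [2.  2.3]
top 150 [ 569.3 -286.8   49.8] [ 580.9 -274.1   54.4] tray xy [-1.5  2.9]
```

View pics/e.png

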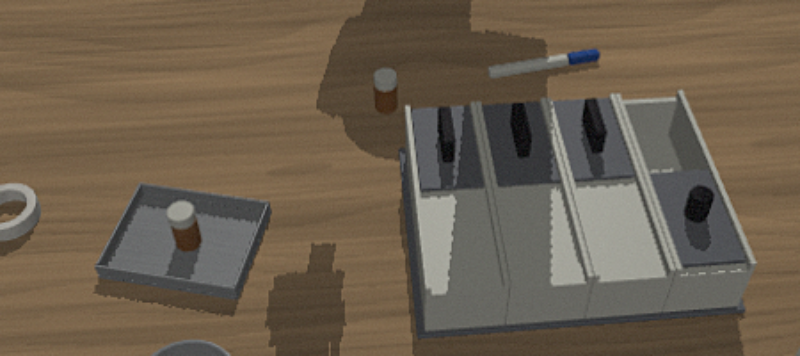

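The vial stands upright mid-tray at (185,227), with its top at about 51 mm as expected. The bar lids at (447,135), (521,130) and (595,125) are shut, and the robot is clear of everything.

```bash
python3 -c "
from workcell import *
print(close_job())"
```

```text
the job is handed in; nothing more can be done
None
```

I slid the round-knob lid back about 108 mm, lifted the vial out, lowered it into the tray until it touched the floor, then released it and moved the arm clear. The job was handed in at about 20 s of the 54 s allowed.

- **Vial:** in the last pictures it stands upright in the tray, within about 3 mm of the tray's centre. Its top is at about 51 mm, as expected for a vial standing on the floor.
- **Lids and arm:** the three bar-grip lids look shut, and the arm was touching nothing.
- **Disagreements:** the two cameras differ by about 3.5 mm on the vial's position. The gripper opening reads about 1 to 2 mm under the true size of whatever it holds. No check failed.

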